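# Put the office desk in order after the party

### The job

Clear up the desk after the office party: stand both steel tumblers upright in the aluminium washing-up tray, put the stapler on its base in the narrow bay of the grey organiser and the roll of tape flat in its wide bay, and set the mouse on its base in the middle of the mouse pad. Leave the cactus and the calculator where they are.

Things in the scene. Friction and masses are not known exactly. Their poses are not given: they have to be found in the camera images.
- tumbler_a: One of two alike open steel tumblers, standing upright, 75 mm tall, 56 mm outside diameter at the foot widening to 60 mm at the rim, 3 mm wall, about 90 g. Origin at the centre of its underside, z along its axis, upward. Its x and y axes are horizontal and z is up at the start.
- tumbler_b: The other steel tumbler, the same in every way: 75 mm tall, 56 to 60 mm across. Origin at the centre of its underside, z up along its axis.
- stapler: A black desk stapler standing on its base: 110 mm long along its x, base 34 mm wide along its y and 8 mm thick, total height 50 mm; the upper arm (108 mm long, 30 mm wide along y, from 30 to 50 mm above the underside, level) is the part to grip. About 200 g. Origin at the centre of its underside, z up.
- tape: A roll of brown tape lying flat: 58 mm outside diameter, 28 mm hole, 30 mm high, about 60 g. Origin at the centre of its underside, z up along the roll's axis.
- mouse: A grey wireless computer mouse on its base: 100 mm long along its x (wheel end +x), 58 mm wide along its y, 36 mm high; straight sides from about 10 to 20 mm above its underside, rounded above. About 100 g. Origin at the centre of its underside, z up.
- organiser: A grey plastic desk organiser, fixed: an open tray 150 mm along its x by 210 mm along its y, 18 mm high overall, floor and walls 4 mm thick, inner floor 4 mm above the origin. One divider along x, 4 mm thick, at y = +18 mm parts it into a narrow bay (81 mm wide, 142 mm long, centre at x 0, y +60 mm) and a wide bay (117 mm wide, 142 mm long, centre at x 0, y -42 mm). Origin at the centre of its underside.
- tray: An open aluminium tray without a divider (the washing-up tray), fixed: 150 mm along its x by 210 mm along its y, 20 mm high, walls and floor 4 mm thick, inner floor 4 mm above the origin; room for two tumblers side by side along y. Origin at the centre of its underside.
- mouse_pad: A flat black rubber mouse pad, fixed: 170 mm along its x by 210 mm along its y, 3 mm thick. Origin at the centre of its underside.
- cactus: A bystander: a small green cactus in a terracotta pot, 58 mm across and 78 mm tall, loose, in the same row as the things to be sorted. Origin at the centre of its underside.
- calculator: A bystander: a grey pocket calculator, 110 mm along its x, 68 mm along its y, 16 mm high with keys, loose, in the same row. Origin at the centre of its underside.
Not all that is in view belongs to the job. What is shaped like the tumbler_b but purple is not meant.

How it is judged:
At the end, for the whole second after the job is handed in: Both tumblers on the tray's floor, the stapler on the floor of the narrow bay, the tape on that of the wide bay (undersides under 12 mm above the holder's underside); the mouse on the pad within 25 mm of its centre along each axis; all within 0.15 rad of upright, released and at rest (x of tumbler_a in the frame of tray between -0.046 and 0.046 m and y of tumbler_a in the frame of tray between -0.078 and 0.078 m and z of tumbler_a in the frame of tray between 0 and 0.012 m and angle between each of tumbler_a, tumbler_b, stapler, tape, mouse's own z axis and vertical below 0.15 rad and linear speed of each of tumbler_a, tumbler_b, stapler, tape, mouse below 0.02 m/s and x of tumbler_b in the frame of tray between -0.046 and 0.046 m and y of tumbler_b in the frame of tray between -0.078 and 0.078 m and z of tumbler_b in the frame of tray between 0 and 0.012 m and x of stapler in the frame of organiser between -0.03 and 0.03 m and y of stapler in the frame of organiser between 0.03 and 0.09 m and z of stapler in the frame of organiser between 0 and 0.012 m and x of tape in the frame of organiser between -0.046 and 0.046 m and y of tape in the frame of organiser between -0.077 and -0.008 m and z of tape in the frame of organiser between 0 and 0.012 m and x of mouse in the frame of mouse_pad between -0.025 and 0.025 m and y of mouse in the frame of mouse_pad between -0.025 and 0.025 m and z of mouse in the frame of mouse_pad between 0 and 0.01 m); the robot touches nothing.
It fails at once if the cactus is disturbed (moved more than 30 mm) (distance of cactus from where it was at the start of the episode above 0.03 m).
It fails at once if the calculator is disturbed (moved more than 30 mm) (distance of calculator from where it was at the start of the episode above 0.03 m).
It also fails if it takes over 136 s, if anything falls off the work surface, if the arm or the gripper's body presses on something with over 40 N, if the wrist force passes 120 N, or if a joint passes its speed limit or range.

### The arm

A 7-joint arm with a two-finger parallel gripper is mounted at the origin on the work surface. World frame = base frame: x ahead of the robot, y to its left, z up, the work surface at z = 0. Lengths are in m, angles in rad, forces in N, time in s.
With the tool pointing down it reaches from about 0.425 to 0.825 m from the base axis. Payload 3.6 kg.
Tool frame: the origin (TCP) lies where the fingers leave the gripper's body, on its centre line; the fingertips stand 73 mm ahead of it and the grasp point (between the pads) lies 54 mm ahead of it; x points along the fingers, y is the direction in which the jaws open and shut, and the axes are right-handed (so a half turn about x gives the same grasp; the last joint's range is limited). The gripper opens to 85 mm and grips with 20 to 120 N. Pads are 22 mm wide; open, the fingers measure 114 mm over their backs; the gripper's body (76 mm by 85 mm) begins 54 mm behind the grasp point. The pads swing forward as they close: fully open they stand 13 mm farther back than shut.
Start: joints at [1.147, 0.615, -0.013, 1.423, 0.008, 1.103, -0.04], TCP at [0.251, -0.599, 0.304] pointing down, gripper open.
Joint ranges: [-3.12, 3.12], [-0.3, 2.06], [-1.34, 1.32], [0.26, 2.42], [-1.36, 4.5], [0.01, 1.98], [-2.84, 2.84]. Speed limits (rad/s): [2.79, 2.79, 3.14, 3.14, 3.14, 3.14, 3.14].

### API

Orientations are given as a unit quaternion [x, y, z, w].
In Python, from station import arm, snapshot, camera_info, ticket gives the robot as it stands. Calls block until the motion is done:
- arm.movep(position, orientation): joint-space move of the TCP to a pose.
- arm.line_to(position, velocity=0.15, ori=None): straight line of the TCP; ori=None keeps the orientation; velocity is the mean speed in m/s.
- arm.move_j(angles): joint-space move.
- arm.move_gripper(opening, effort=None): opening from 0.0 (shut) to 1.0 (fully open); effort is the grip in N (None keeps the last); returns when the fingers have stopped.
- arm.pause(seconds).
- arm.ik(position, orientation): joint angles nearest the present ones, or None.
- snapshot(name): name is "side" or "top" or "wrist"; returns the picture (400x640x3 uint8, blue, green, red); there is no depth.
- camera_info(name): a dict with "fx", "fy", "cx", "cy" (pixels), "R" (3x3) and "t" (3): a world point X has camera coordinates R X + t; the wrist camera has in their place "T_tool_cam" (4x4, takes a point from camera to tool coordinates, whose origin is the TCP and whose axes are the tool frame's). Camera axes: x right, y down, z forward; pixel columns grow to the right and rows downward; lengths in m; the calibration is good to about 2 mm. The wrist camera is an equidistant fisheye: a pixel r from the principal point sees the ray r / f radians off the axis. A picture is of the moment at which its call begins: read the wrist's pose just before it. camera_info takes no time and is no camera call.
A pose or a line that the arm cannot do raises arm.MotionError and nothing moves.
- ticket.finish_job(): hands the job in, once; it reports no verdict.
Readings, each from a call of its own:
- arm.read_time(): time.
- arm.read_joint_positions(): joint angles.
- arm.read_dq(): joint speeds.
- arm.read_effort(): joint torques, N m.
- arm.read_tool_pos(): TCP position.
- arm.read_eef_rot(): TCP orientation.
- arm.read_ft_force(): force on the tool from outside, world axes, zero at the start.
- arm.read_wrist_torque(): the same for the moment, N m.
- arm.read_opening(): opening from 0.0 (shut) to 1.0 (fully open).
Only numpy, scipy, OpenCV 4.12 (cv2) and the standard library are available. Lean on these libraries where they do the work, as an engineer would, in place of code of your own. Each camera call takes 0.05 s, during which the arm holds its last target.

## Working session

There is one attempt and no reset: what is moved stays moved. The work goes in short steps, each a Python script; the robot and the scene stay as the last script left them, time stands still between calls to the robot, and variables do not carry over. Pictures are saved under pics/ and viewed, and the job is handed in when it is done.

```bash
ls; mkdir -p pics
python3 - <<'E'
from station import arm,snapshot,camera_info
import cv2
for n in("top","side","wrist"):
    im=snapshot(n);cv2.imwrite(f"pics/{n}0.png",im)
    print(n,camera_info(n))
print(arm.read_time(),arm.read_tool_pos(),arm.read_eef_rot(),arm.read_opening())
E
```

```text
pics
top {'fx': 399.48681851423146, 'fy': 399.48681851423146, 'cx': 324.19461225766037, 'cy': 197.9058521074164, 'R': array([[-3.13730856e-03, -9.99873494e-01,  1.55933988e-02],
       [-9.84162305e-01,  3.23428719e-04, -1.77269437e-01],
       [ 1.77241968e-01, -1.59025842e-02, -9.84038817e-01]]), 't': array([-0.01941826,  0.44646024,  0.93996933])}
side {'fx': 494.8352487713533, 'fy': 494.8352487713533, 'cx': 318.9392095383133, 'cy': 193.75133525595865, 'R': array([[-0.97596629, -0.21755746, -0.0125917 ],
       [-0.15660269,  0.74035779, -0.65371701],
       [ 0.15154338, -0.63603387, -0.75663433]]), 't': array([0.42525578, 0.11790842, 1.11856382])}
wrist {'fx': 309.70691628693146, 'fy': 309.70691628693146, 'cx': 319.20287763825115, 'cy': 200.6256662547069, 'T_tool_cam': array([[-4.48098605e-04, -2.61509840e-01,  9.65200706e-01,
        -6.94287909e-02],
       [ 9.99999898e-01, -6.24090339e-05,  4.47345283e-04,
        -5.84931818e-04],
       [-5.67479499e-05,  9.65200808e-01,  2.61509841e-01,
        -6.56682021e-02],
       [ 0.00000000e+00,  0.00000000e+00,  0.00000000e+00,
         1.00000000e+00]])}
0.15 [ 0.25107968 -0.59907554  0.30300276] [-0.69309368 -0.14007654  0.69336755 -0.13871251] 1.0014579425677146
```

View pics/top0.png

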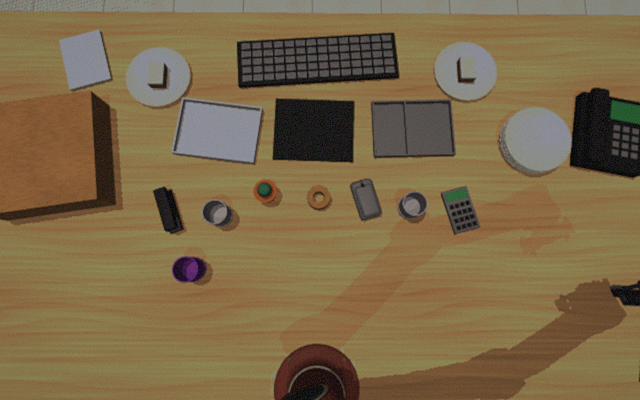

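View pics/side0.png

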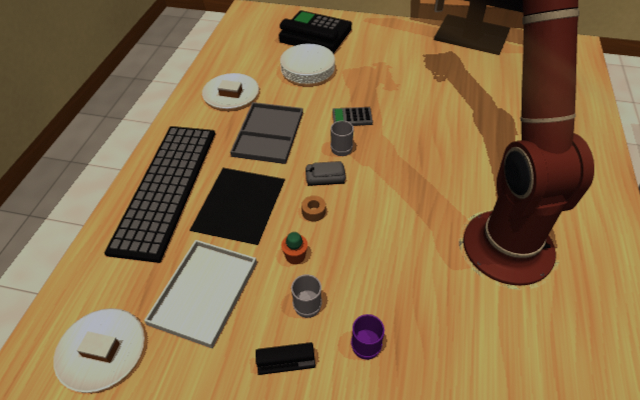

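View pics/wrist0.png

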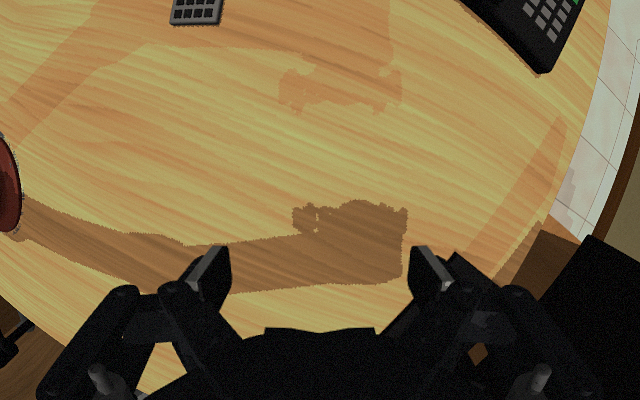

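Run:
```python
import cv2
im=cv2.imread("pics/top0.png")
cv2.imwrite("pics/topcrop0.png",cv2.resize(im[90:290,140:340],None,fx=3,fy=3,interpolation=cv2.INTER_CUBIC))
cv2.imwrite("pics/topcrop1.png",cv2.resize(im[90:250,300:500],None,fx=3.5,fy=3.5,interpolation=cv2.INTER_CUBIC))
im=cv2.imread("pics/side0.png")
cv2.imwrite("pics/sidecrop0.png",cv2.resize(im[90:390,130:420],None,fx=2,fy=2,interpolation=cv2.INTER_CUBIC))
```

```text
(no output)
```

View pics/topcrop0.png

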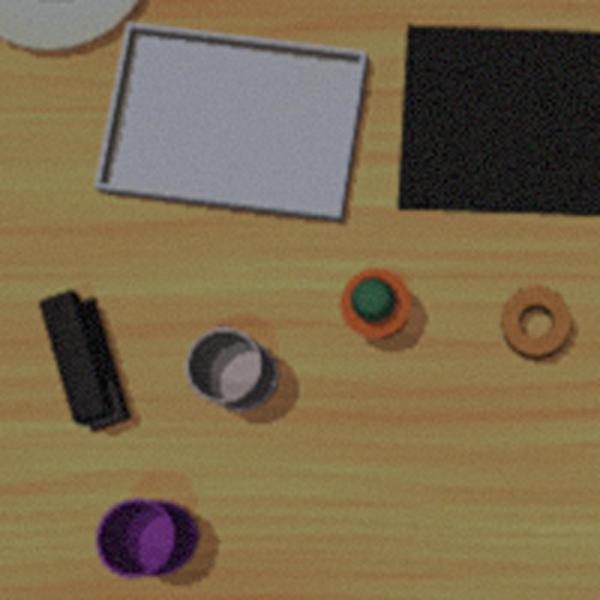

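View pics/topcrop1.png

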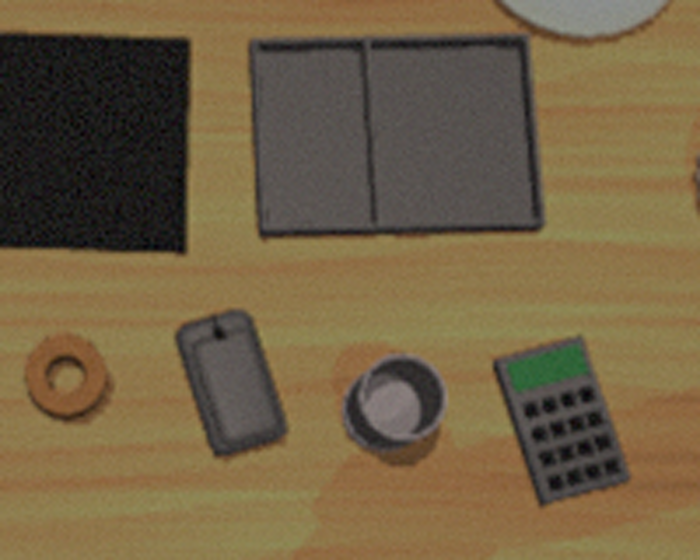

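View pics/sidecrop0.png

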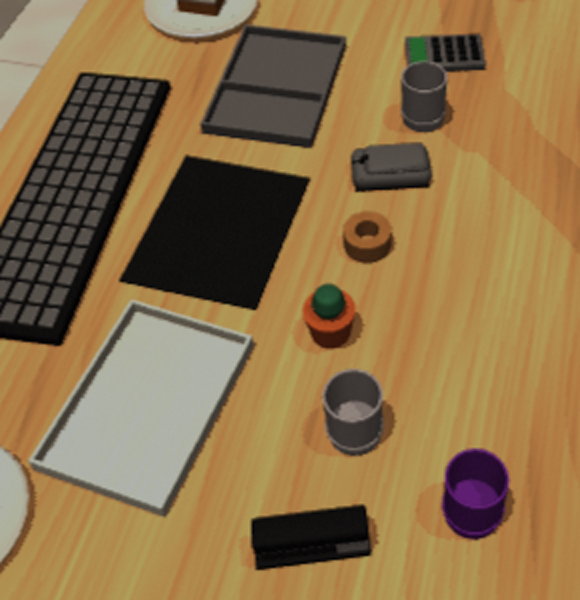

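```bash
cat > h.py <<'E'
import numpy as np, cv2
from station import arm,snapshot,camera_info,ticket
from scipy.spatial.transform import Rotation as Ro
def cast(name,px,z):
    c=camera_info(name);R=np.array(c["R"]);t=np.array(c["t"])
    C=-R.T@t; px=np.atleast_2d(px).astype(float)
    d=np.c_[(px[:,0]-c["cx"])/c["fx"],(px[:,1]-c["cy"])/c["fy"],np.ones(len(px))]@R
    return C+d*((z-C[2])/d[:,2])[:,None]
def proj(name,X):
    c=camera_info(name);p=np.atleast_2d(X)@np.array(c["R"]).T+np.array(c["t"])
    return np.c_[p[:,0]/p[:,2]*c["fx"]+c["cx"],p[:,1]/p[:,2]*c["fy"]+c["cy"]]
def quat(th):
    x=np.array([0,0,-1.]);y=np.array([np.cos(th),np.sin(th),0]);return Ro.from_matrix(np.c_[x,y,np.cross(x,y)]).as_quat()
E
python3 - <<'E'
from h import *
print("jaw dir",Ro.from_quat(arm.read_eef_rot()).as_matrix()[:,1])
T={"tray":([(182.7,98.3),(262.3,108),(254.3,163),(172.3,152.7)],.02),
"pad":([(276,99),(353.7,101.1),(353.1,162),(273.3,159.3)],.003),
"org":([(371.7,100.9),(450.6,100.6),(455.1,155.1),(374.9,157.7)],.018)}
for k,(p,z) in T.items():
    X=cast("top",p,z)[:,:2]
    print(k,X.mean(0).round(3),[round(float(np.linalg.norm(X[i]-X[i-3])),3) for i in range(4)],"ydir yaw",[round(float(np.arctan2(*-(X[a]-X[b])[::-1]*[-1,-1])),3) for a,b in((0,1),(3,2))])
# side: crop/2 + (130,90)
s={"tray":([(135,303),(252,341),(164,511),(34,463)],.02),"pad":([(188,156),(309,179),(257,307),(122,279)],.003),"org":([(246,27),(346,40),(309,144),(203,129)],.018)}
for k,(p,z) in s.items():
    X=cast("side",np.array(p)/2+[130,90],z)[:,:2]; print("side",k,X.mean(0).round(3),[round(float(np.linalg.norm(X[i]-X[i-3])),3) for i in range(4)])
# objects by masks
im=cv2.imread("pics/top0.png");hsv=cv2.cvtColor(im,cv2.COLOR_BGR2HSV)
def comp(mask,box,nm,z,img="top"):
    m=np.zeros_like(mask);x0,y0,x1,y1=box;m[y0:y1,x0:x1]=mask[y0:y1,x0:x1]
    m=cv2.morphologyEx(m,cv2.MORPH_OPEN,np.ones((2,2)))
    c=max(cv2.findContours(m,0,2)[0],key=cv2.contourArea)
    r=cv2.minAreaRect(c);b=cast(img,cv2.boxPoints(r),z)[:,:2]
    print(nm,[np.round(v,1) for v in r],cast(img,r[0],z)[0].round(3),"edges",np.round([np.linalg.norm(b[0]-b[1]),np.linalg.norm(b[1]-b[2])],3),"yaw",np.round([np.arctan2(*(b[1]-b[0])[::-1]),np.arctan2(*(b[2]-b[1])[::-1])],3));return c
g=lambda:None
S=hsv[...,1];V=hsv[...,2]
cv2.imwrite("pics/sat.png",S)
lo=((S<70)*255).astype(np.uint8)
comp(lo,(345,172,390,228),"mouse",.012)
comp(lo,(395,185,432,225),"tumbR sil",.04)
comp(lo,(195,195,238,232),"tumbL sil",.04)
for nm,px in (("purple",(189,269)),("box",(110,100)),("boxlow",(112,205))): print(nm,cast("top",px,.04))
dk=((V<45)*255).astype(np.uint8);comp(dk,(145,180,190,240),"stapler sil",.04)
E
```

```text
jaw dir [ 0.38652984 -0.9222748  -0.00196754]
tray [0.627 0.252] [0.209, 0.149, 0.21, 0.148] ydir yaw [1.446, 1.443]
pad [0.635 0.005] [0.207, 0.168, 0.207, 0.166] ydir yaw [1.546, 1.537]
org [ 0.634 -0.252] [0.209, 0.149, 0.207, 0.155] ydir yaw [1.579, 1.606]
side tray [0.623 0.26 ] [0.146, 0.205, 0.146, 0.206]
side pad [0.631 0.009] [0.165, 0.203, 0.166, 0.205]
side org [ 0.631 -0.241] [0.149, 0.211, 0.143, 0.212]
mouse [array([366.6, 199.8]), array([38.6, 22.1]), np.float64(71.6)] [ 0.447 -0.128  0.012] edges [0.057 0.098] yaw [-1.244 -2.848]
tumbR sil [array([413.1, 205.9]), array([25. , 30.8]), np.float64(56.3)] [ 0.426 -0.238  0.04 ] edges [0.078 0.061] yaw [-0.989 -2.594]
tumbL sil [array([217.5, 214.1]), array([31. , 25.2]), np.float64(36.9)] [0.407 0.239 0.04 ] edges [0.06  0.077] yaw [-0.603 -2.208]
purple [[0.27571029 0.30008554 0.04      ]]
box [[0.69969179 0.52398521 0.04      ]]
boxlow [[0.42912157 0.49451837 0.04      ]]
stapler sil [array([168.8, 210.8]), array([46.2, 17.6]), np.float64(73.3)] [0.415 0.357 0.04 ] edges [0.042 0.115] yaw [-1.266 -2.799]
```

View pics/sat.png

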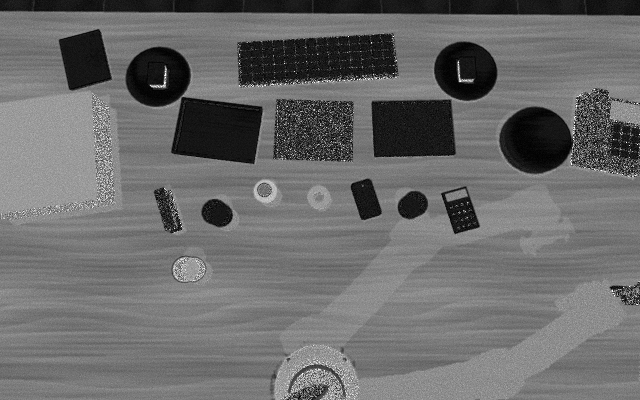

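```bash
cat >> h.py <<'E'
def wcast(px,z,pos,rot):
    c=camera_info("wrist");T=np.array(c["T_tool_cam"]);px=np.atleast_2d(px).astype(float)
    u=(px-[c["cx"],c["cy"]])/c["fx"];r=np.linalg.norm(u,axis=1)+1e-12
    d=np.c_[u/r[:,None]*np.sin(r)[:,None],np.cos(r)]
    M=Ro.from_quat(rot).as_matrix();d=d@T[:3,:3].T@M.T;C=np.array(pos)+M@T[:3,3]
    return C+d*((z-C[2])/d[:,2])[:,None]
def wproj(X,pos,rot):
    c=camera_info("wrist");T=np.array(c["T_tool_cam"]);M=Ro.from_quat(rot).as_matrix()
    q=((np.atleast_2d(X)-pos)@M-T[:3,3])@T[:3,:3];th=np.arctan2(np.linalg.norm(q[:,:2],axis=1),q[:,2])
    return q[:,:2]/np.linalg.norm(q[:,:2],axis=1)[:,None]*(th*c["fx"])[:,None]+[c["cx"],c["cy"]]
def look(fn):
    pos=np.array(arm.read_tool_pos());rot=np.array(arm.read_eef_rot());im=snapshot("wrist");cv2.imwrite("pics/"+fn+".png",im)
    np.savez("pics/"+fn+".npz",pos=pos,rot=rot);return im,pos,rot
E
python3 - <<'E'
from h import *
im=cv2.imread("pics/top0.png");hsv=cv2.cvtColor(im,cv2.COLOR_BGR2HSV)
P={"tumR":(.426,-.238),"tumL":(.407,.239),"stap":(.415,.357),"mouse":(.447,-.128),"tape":(.45,-.005),"trayL":(.63,.30),"trayR":(.62,.205),"orgN":(.634,-.19),"orgW":(.634,-.295),"pad":(.635,.007)}
for k,(x,y) in P.items():
    for th in (-.126,-.126+np.pi,1.57,-1.57):
        o=[]
        for z in (.30,.08):
            q=arm.ik([x,y,z],quat(th)); o.append(None if q is None else np.round(q,2).tolist())
        print(k,round(th,2),o)
E
```

```text
tumR -0.13 [[0.71, 0.39, -0.34, 1.88, 0.16, 0.9, 0.17], [0.57, 0.73, -0.16, 2.08, 0.32, 0.35, 0.02]]
tumR 3.02 [[0.11, 0.4, 0.5, 1.9, -0.24, 0.9, -2.54], [0.24, 0.76, 0.35, 2.09, -0.65, 0.4, -2.16]]
tumR 1.57 [[1.0, 0.46, -0.77, 1.87, 0.39, 0.97, 1.62], [0.75, 0.77, -0.43, 2.07, 0.72, 0.45, 1.33]]
tumR -1.57 [[0.45, 0.37, 0.01, 1.89, -0.01, 0.89, -1.1], [0.43, 0.73, 0.05, 2.08, -0.09, 0.33, -1.01]]
tumL -0.13 [[0.14, 0.54, -1.08, 1.91, 0.55, 1.03, -1.3], [-0.59, 0.72, 0.01, 2.13, -0.03, 0.3, -0.68]]
tumL 3.02 [[0.17, 0.57, -1.15, 1.9, 0.6, 1.06, 1.79], [0.1, 1.05, -1.15, 2.11, 1.27, 0.98, 1.21]]
tumL 1.57 [[0.21, 0.62, -1.25, 1.9, 0.66, 1.12, 0.27], [-0.49, 0.72, -0.12, 2.12, 0.27, 0.31, 0.73]]
tumL -1.57 [[-0.11, 0.41, -0.65, 1.91, 0.31, 0.92, -2.48], [-0.65, 0.72, 0.11, 2.13, -0.25, 0.3, -1.9]]
stap -0.13 [[-0.18, 0.61, -0.92, 1.71, 0.54, 1.1, -1.4], [-0.72, 0.78, -0.04, 1.92, 0.07, 0.45, -0.94]]
stap 3.02 [[-0.09, 0.7, -1.15, 1.71, 0.69, 1.19, 1.6], [-0.12, 1.11, -1.15, 1.9, 1.21, 1.06, 1.2]]
stap 1.57 [[-0.16, 0.63, -0.97, 1.71, 0.57, 1.11, 0.26], [-0.49, 0.81, -0.41, 1.91, 0.6, 
[... 2294 characters left out ...]
.15, 0.75, 0.52, 1.27, -0.37, 1.22, -2.59], [0.15, 0.99, 0.5, 1.46, -0.57, 0.84, -2.43]]
orgW 1.57 [[0.75, 0.79, -0.72, 1.25, 0.51, 1.28, 1.61], [0.72, 1.01, -0.62, 1.43, 0.67, 0.91, 1.47]]
orgW -1.57 [[0.37, 0.7, 0.07, 1.26, -0.05, 1.18, -1.13], [0.36, 0.94, 0.08, 1.45, -0.09, 0.76, -1.09]]
pad -0.13 [[0.2, 0.63, -0.44, 1.47, 0.28, 1.11, -0.41], [0.11, 0.87, -0.27, 1.65, 0.34, 0.66, -0.46]]
pad 3.02 [[0.52, 0.84, -1.15, 1.46, 0.77, 1.34, 2.34], [-0.33, 0.92, 0.51, 1.67, -0.62, 0.72, -2.78]]
pad 1.57 [[0.38, 0.7, -0.79, 1.46, 0.52, 1.19, 1.09], [0.33, 0.96, -0.68, 1.64, 0.77, 0.82, 0.88]]
pad -1.57 [[-0.01, 0.59, -0.06, 1.47, 0.04, 1.07, -1.65], [-0.09, 0.86, 0.07, 1.66, -0.09, 0.63, -1.53]]
```

Run:
```python
from h import *
arm.movep([.426,-.238,.25],quat(-.126)); look("w_tumR"); print(arm.read_time())
```

```text
1.7
```

View pics/w_tumR.png

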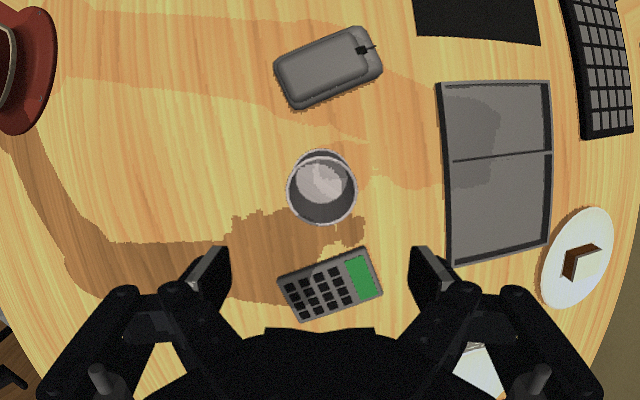

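Run:
```python
from h import *
im=cv2.imread("pics/w_tumR.png");cv2.imwrite("pics/w_tumR_c.png",cv2.resize(im[130:250,260:380],None,fx=5,fy=5,interpolation=cv2.INTER_CUBIC))
d=np.load("pics/w_tumR.npz")
for p,z in (((322,191),.075),((320,184),.002)): print(wcast(p,z,d["pos"],d["rot"]))
# org corners and mouse
X=wcast([(435,84),(549,80),(552,243),(449,266)],.018,d["pos"],d["rot"])[:,:2];print(X.round(3),X.mean(0))
```

```text
[[ 0.42859111 -0.23222176  0.075     ]]
[[ 0.42594045 -0.24190368  0.002     ]]
[[ 0.554 -0.15 ]
 [ 0.71  -0.145]
 [ 0.722 -0.353]
 [ 0.563 -0.353]] [ 0.6372447  -0.25029202]
```

View pics/w_tumR_c.png

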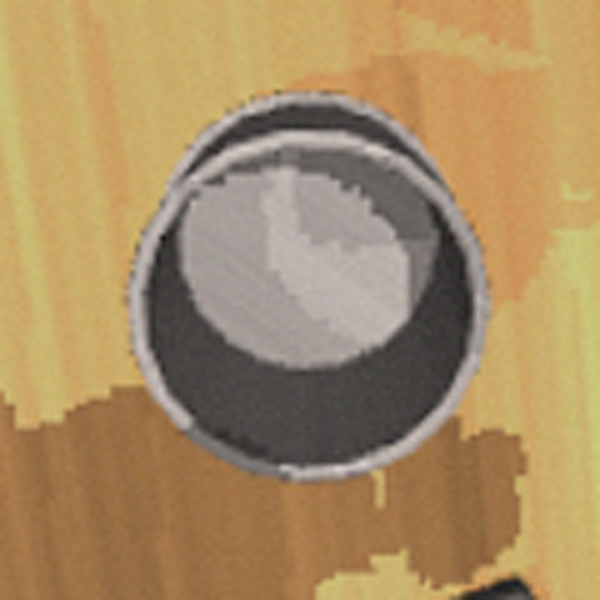

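```bash
cat >> h.py <<'E'
def grab(x,y,z,th,eff=40,hi=.25,open_=1.0):
    arm.move_gripper(open_)
    arm.line_to([x,y,z],.2,quat(th))
    f=np.array(arm.read_ft_force());print("down ft",f.round(1))
    arm.move_gripper(0.0,eff);print("opening",arm.read_opening())
    arm.line_to([x,y,hi],.2);print("held",arm.read_opening(),np.array(arm.read_ft_force()).round(1),arm.read_time())
E
python3 - <<'E'
from h import *
grab(.428,-.235,.104,-.126,40)
look("w_heldR")
E
```

```text
down ft [-0.3  0.5  0.3]
opening 0.6731710246722241
held 0.6751983310522792 [-0.7 -0.2 -1. ] 4.0583
```

View pics/w_heldR.png

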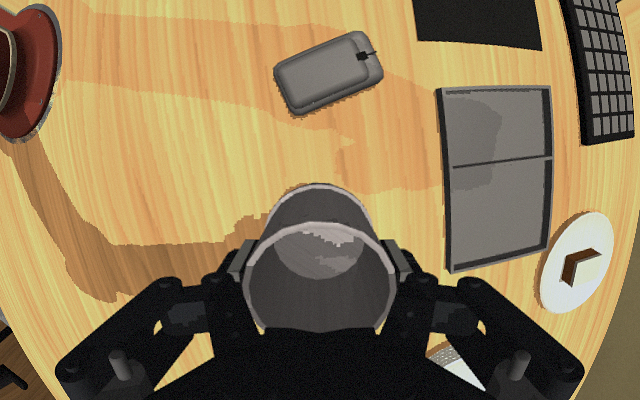

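Run:
```python
from h import *
arm.line_to([.622,.212,.25],.3,quat(-.126)); look("w_trayR"); print(arm.read_time(),arm.read_tool_pos())
```

```text
5.9333 [0.62201017 0.21017784 0.24999636]
```

View pics/w_trayR.png

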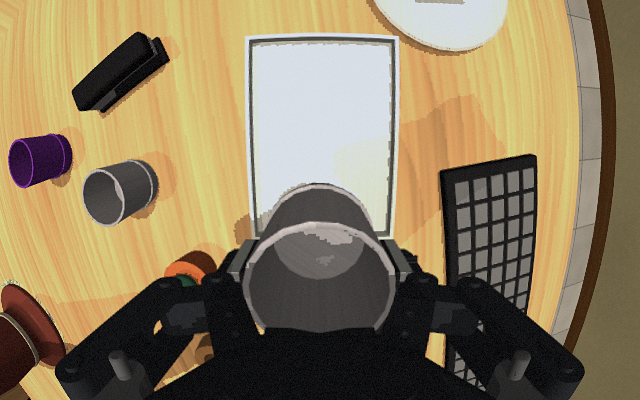

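Run:
```python
from h import *
d=np.load("pics/w_trayR.npz")
print(wcast([(246,38),(398,37),(397,236),(253,236)],.02,d["pos"],d["rot"]).round(3))
yd=np.array([.126,.992]);xd=np.array([.992,-.126]);c=np.array([.627,.253])
for a,b in((-1,1),(1,1),(1,-1),(-1,-1)): print((c+a*.075*xd+b*.105*yd).round(3))
```

```text
[[0.57  0.367 0.02 ]
 [0.717 0.349 0.02 ]
 [0.696 0.146 0.02 ]
 [0.545 0.166 0.02 ]]
[0.566 0.367]
[0.715 0.348]
[0.688 0.139]
[0.539 0.158]
```

```bash
cat >> h.py <<'E'
def put(x,y,z,th=None,open_=1.0,hi=.25):
    arm.line_to([x,y,z],.2,None if th is None else quat(th))
    arm.pause(.2);print("ft",np.array(arm.read_ft_force()).round(1),arm.read_tool_pos())
    arm.move_gripper(open_);arm.line_to([x,y,hi],.25);print("t",arm.read_time())
E
python3 - <<'E'
from h import *
put(.623,.212,.1085)
arm.movep([.407,.239,.25],quat(-.126)); look("w_tumL"); print(arm.read_time(),arm.read_tool_pos())
E
```

```text
ft [-1.  -0.4 -0.1] [0.62317395 0.21179465 0.10864734]
t 8.1083
9.0333 [0.4088813  0.23887181 0.24961826]
```

View pics/w_tumL.png

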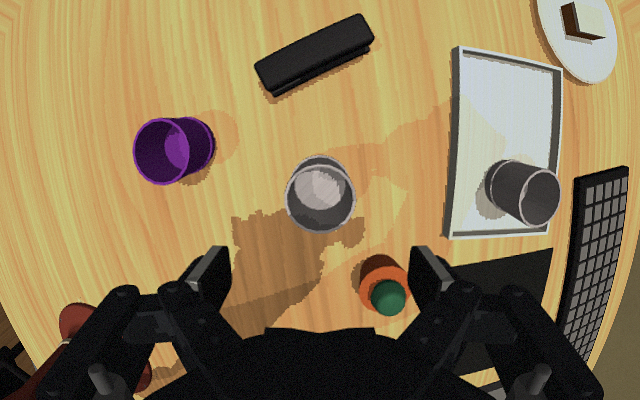

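Run:
```python
from h import *
d=np.load("pics/w_tumL.npz")
X=wcast((319.5,197),.075,d["pos"],d["rot"])[0];print(X, "cactus",wcast((385,285),.06,d["pos"],d["rot"]))
S=wcast([(255,68),(363,14),(374,40),(268,92)],.05,d["pos"],d["rot"])[:,:2];print("stap",S.round(3),S.mean(0))
x,y=X[0],X[1]-.002
grab(x,y,.104,-.126,40)
arm.line_to([.632,.296,.25],.3,quat(-.126))
put(.633,.296,.1085)
look("w_tray2")
```

```text
[0.40859759 0.2421014  0.075     ] cactus [[0.46044826 0.14205611 0.06      ]]
stap [[0.367 0.357]
 [0.466 0.395]
 [0.473 0.369]
 [0.376 0.334]] [0.42043857 0.36393148]
down ft [ 0.1 -0.6  1.3]
opening 0.6931625589275023
held 0.6906791822196368 [ 0.6  0.5 -1.6] 11.3833
ft [-0.8 -0.2  0.1] [0.63301755 0.29617129 0.10885958]
t 14.4583
```

View pics/w_tray2.png

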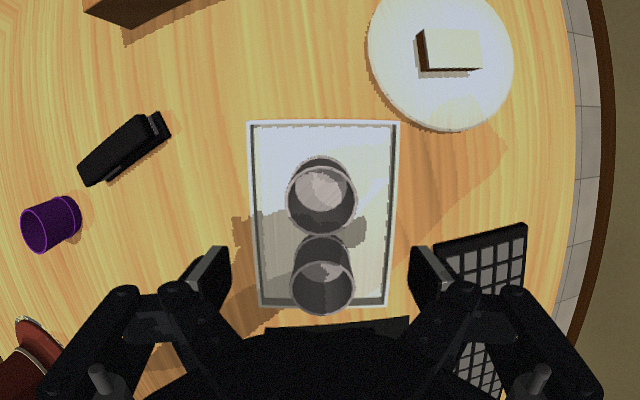

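Run:
```python
from h import *
arm.movep([.420,.362,.22],quat(.36-np.pi/2)); look("w_stap"); print(arm.read_time(),arm.read_tool_pos())
```

```text
15.675 [0.42102018 0.36159787 0.21954727]
```

View pics/w_stap.png

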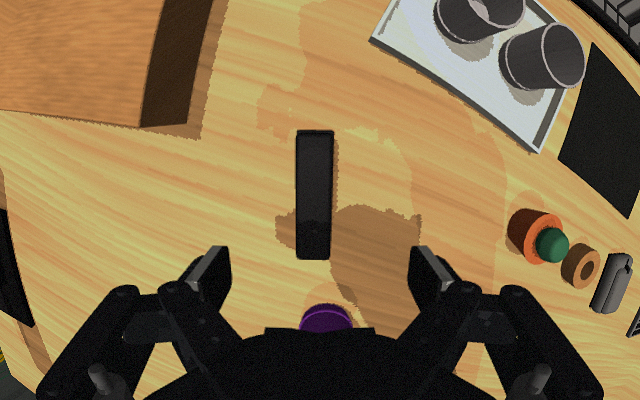

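Run:
```python
from h import *
d=np.load("pics/w_stap.npz")
X=wcast([(314.2,195),(315.5,131),(313.5,259)],.05,d["pos"],d["rot"]);print(X.round(4),np.arctan2(*(X[1]-X[2])[1::-1]))
```

```text
[[0.4243 0.3676 0.05  ]
 [0.4721 0.3844 0.05  ]
 [0.3714 0.3487 0.05  ]] 0.34100893506124996
```

Run:
```python
from h import *
grab(.4218,.3666,.092,.34-np.pi/2,50)
look("w_stapheld")
arm.line_to([.632,-.185,.25],.3,quat(.03-np.pi/2)); look("w_org"); print(arm.read_time(),arm.read_tool_pos(),arm.read_opening())
```

```text
down ft [0.2 0.1 0. ]
opening 0.33940280704980036
held 0.34165387324728 [-0.3  0.1 -2.4] 18.175
20.3917 [ 0.63197866 -0.18327027  0.25008607] 0.3421856358056886
```

View pics/w_org.png

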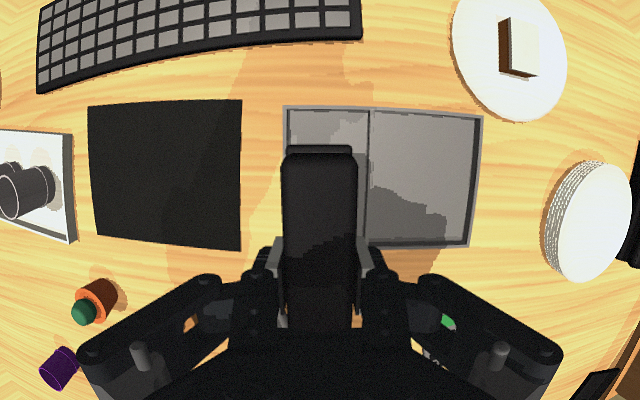

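Run:
```python
from h import *
d=np.load("pics/w_org.npz")
print("org",wcast([(283,106),(482,116),(470,247),(371,109)],.018,d["pos"],d["rot"])[:,:2].round(3).tolist())
P=wcast([(88,106),(242,99),(242,251),(98,234)],.003,d["pos"],d["rot"])[:,:2];print("pad",P.round(3).tolist(),P.mean(0))
```

```text
org [[0.709, -0.145], [0.714, -0.352], [0.566, -0.359], [0.709, -0.23]]
pad [[0.724, 0.107], [0.717, -0.101], [0.549, -0.097], [0.556, 0.112]] [0.63640206 0.00522057]
```

Run:
```python
from h import *
put(.6355,-.192,.0965,.025-np.pi/2,open_=.7)
look("w_org2")
arm.move_gripper(1.0)
arm.movep([.447,-.128,.22],quat(.293-np.pi/2)); look("w_mouse"); print(arm.read_time(),arm.read_tool_pos())
```

```text
ft [ 0.6 -0.4 -1.7] [ 0.63582233 -0.19201689  0.09662162]
t 22.675
23.9833 [ 0.44940155 -0.12871451  0.22062259]
```

View pics/w_org2.png

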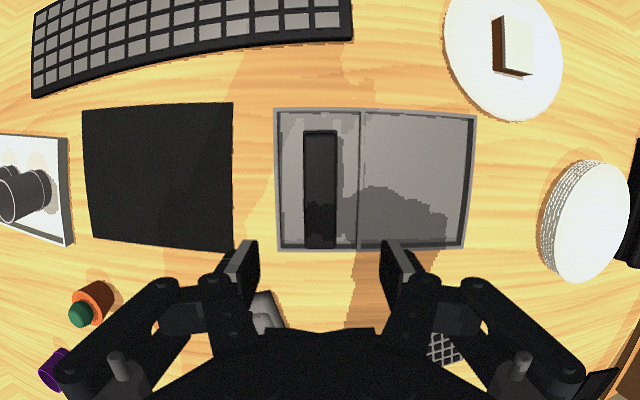

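View pics/w_mouse.png

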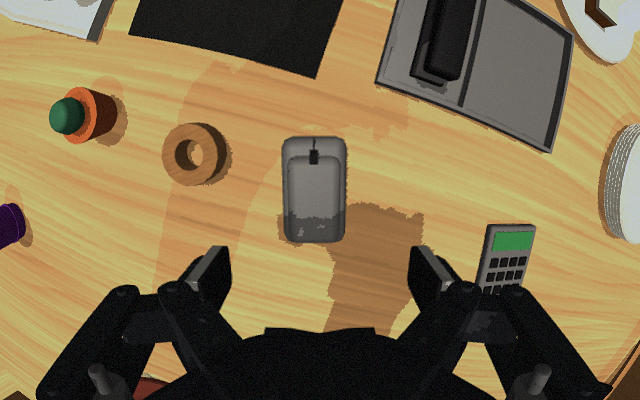

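Run:
```python
from h import *
d=np.load("pics/w_org2.npz");print("stap",wcast([(320,131),(321,247)],.054,d["pos"],d["rot"]).round(3))
d=np.load("pics/w_mouse.npz");print("mouse",wcast([(314.5,190),(315,136),(314.3,243),(282,190),(347,190)],.015,d["pos"],d["rot"]).round(4))
print("tape",wcast([(195,155)],.03,d["pos"],d["rot"]).round(4))
```

```text
stap [[ 0.689 -0.19   0.054]
 [ 0.584 -0.194  0.054]]
mouse [[ 0.4495 -0.124   0.015 ]
 [ 0.4967 -0.1104  0.015 ]
 [ 0.3994 -0.1386  0.015 ]
 [ 0.441  -0.0954  0.015 ]
 [ 0.4581 -0.1524  0.015 ]]
tape [[ 0.4534 -0.0119  0.03  ]]
```

```bash
python3 - <<'E'
from h import *
for h,names in ((.0425,"open"),(.030,"tumbler"),(.015,"stap")):
  for x in (.054,.060,.066,.073,.080,.086):
    p=np.array([0,0,0.]);print(names,x,wproj([[x,h,-.011],[x,h,.011]],p,[0,0,0,1]).round(0).tolist())
E
python3 -c "
import cv2
a=cv2.imread('pics/w_mouse.png')[220:340,400:500];b=cv2.imread('pics/w_heldR.png')[220:340,360:460]
cv2.imwrite('pics/pads.png',cv2.resize(cv2.hconcat([a,b]),None,fx=4,fy=4))"
```

```text
open 0.054 [[415.0, 246.0], [410.0, 288.0]]
open 0.06 [[411.0, 241.0], [406.0, 282.0]]
open 0.066 [[408.0, 236.0], [404.0, 276.0]]
open 0.073 [[404.0, 231.0], [400.0, 270.0]]
open 0.08 [[401.0, 227.0], [397.0, 264.0]]
open 0.086 [[398.0, 223.0], [395.0, 259.0]]
tumbler 0.054 [[388.0, 247.0], [384.0, 289.0]]
tumbler 0.06 [[386.0, 242.0], [382.0, 283.0]]
tumbler 0.066 [[383.0, 237.0], [380.0, 277.0]]
tumbler 0.073 [[380.0, 232.0], [377.0, 271.0]]
tumbler 0.08 [[378.0, 227.0], [375.0, 265.0]]
tumbler 0.086 [[376.0, 223.0], [373.0, 260.0]]
stap 0.054 [[355.0, 247.0], [353.0, 290.0]]
stap 0.06 [[353.0, 242.0], [351.0, 284.0]]
stap 0.066 [[352.0, 237.0], [350.0, 278.0]]
stap 0.073 [[351.0, 232.0], [349.0, 271.0]]
stap 0.08 [[349.0, 227.0], [348.0, 265.0]]
stap 0.086 [[348.0, 223.0], [347.0, 260.0]]
```

View pics/pads.png

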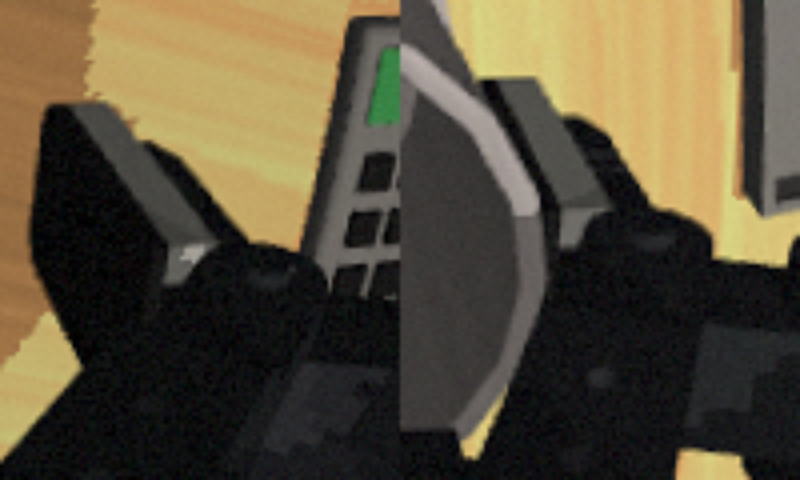

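Run:
```python
from h import *
grab(.448,-.1245,.071,.28-np.pi/2,35)
arm.line_to([.6355,.005,.2],.3,quat(.035-np.pi/2));look("w_mouseheld")
print(arm.read_opening())
```

```text
down ft [-0.9  0.4 -0.1]
opening 0.6707521214677665
held 0.6739011202929431 [-0.2  0.4 -1.8] 26.5083
0.6724056726120826
```

View pics/w_mouseheld.png

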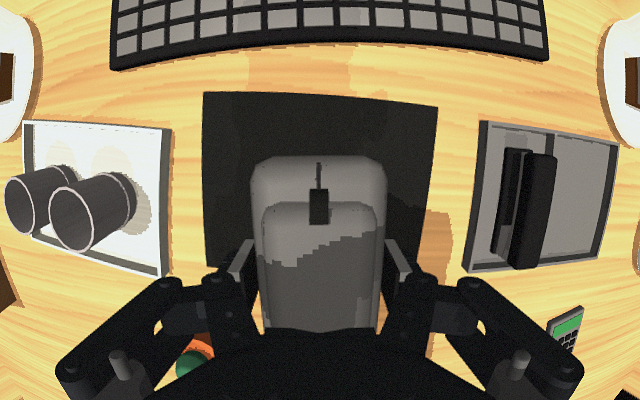

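Mouse held squarely above the pad. Lowering, then looking over the tape.

Run:
```python
from h import *
put(.636,.005,.0745,.035-np.pi/2,hi=.22)
look("w_pad2")
arm.movep([.4534,-.0119,.22],quat(.025)); look("w_tape"); print(arm.read_time(),arm.read_tool_pos())
```

```text
ft [-0.   0.7 -0.7] [0.63615198 0.00473642 0.07483874]
t 29.5917
30.8333 [ 0.45415918 -0.01188017  0.2196517 ]
```

View pics/w_pad2.png

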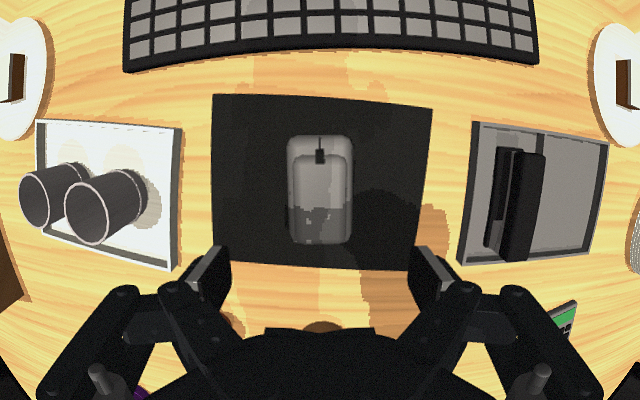

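View pics/w_tape.png

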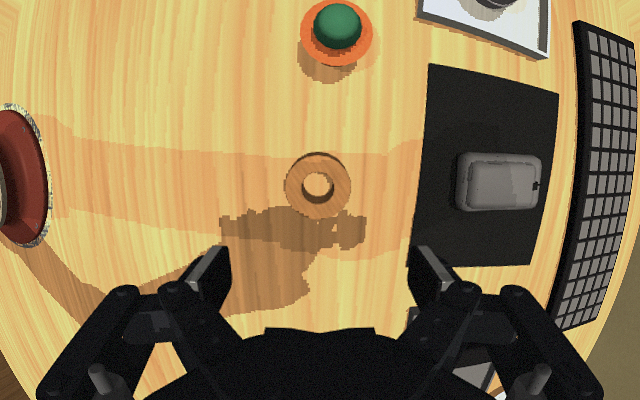

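Run:
```python
from h import *
d=np.load("pics/w_tape.npz");X=wcast((317.5,187),.03,d["pos"],d["rot"])[0];print(X)
grab(X[0],X[1],.075,.025,35,hi=.22)
arm.line_to([.638,-.294,.2],.3,quat(.025));look("w_tapeheld")
put(.638,-.295,.0795,open_=.9,hi=.25)
look("w_end");print(arm.read_time())
```

```text
[ 0.451743   -0.00365448  0.03      ]
down ft [0.4 0.9 0.7]
opening 0.6596175812153869
held 0.6552064719111945 [-0.4 -0.6 -0.5] 33.1833
ft [ 0.5 -0.1 -0.1] [ 0.63817797 -0.29490373  0.07975578]
t 36.6583
36.7083
```

View pics/w_end.png

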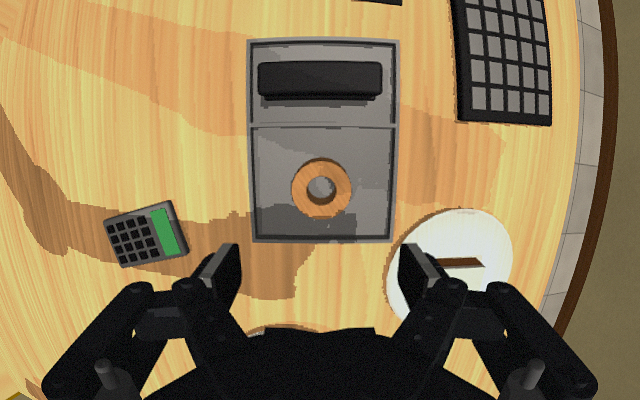

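Run:
```python
from h import *
arm.line_to([.5,-.4,.3],.3); arm.move_j([1.147, 0.615, -0.013, 1.423, 0.008, 1.103, -0.04]); arm.pause(.5)
a=snapshot("top");b=snapshot("side");cv2.imwrite("pics/top_end.png",a);cv2.imwrite("pics/side_end.png",b)
cv2.imwrite("pics/tope.png",cv2.resize(a[85:250,150:490],None,fx=2.3,fy=2.3,interpolation=cv2.INTER_CUBIC))
# calculator/cactus shift
o=cv2.imread("pics/top0.png").astype(int);df=np.abs(o-a.astype(int)).max(2)
for n,(x,y) in {"cactus":(265,191),"calc":(461,210)}.items(): print(n,df[y-22:y+22,x-18:x+18].mean())
d=np.load("pics/w_end.npz")
print("tape",wcast((321,187.5),.034,d["pos"],d["rot"]).round(3));O=wcast([(246,38),(399,39),(391,241),(253,241)],.018,d["pos"],d["rot"]);print(O.round(3),O.mean(0).round(3))
d=np.load("pics/w_pad2.npz");print("mouse",wcast((320,189),.018,d["pos"],d["rot"]).round(3),"pad",wcast([(212,94),(433,108),(414,270),(211,262)],.003,d["pos"],d["rot"]).mean(0).round(3))
d=np.load("pics/w_tray2.npz");print("tumblers",wcast([(322,200),(322,287)],.079,d["pos"],d["rot"]).round(3),"tray",wcast([(247,122),(400,121),(387,306),(259,305)],.02,d["pos"],d["rot"]).mean(0).round(3))
print(arm.read_time())
```

```text
cactus 4.97979797979798
calc 5.4482323232323235
tape [[ 0.638 -0.293  0.034]]
[[ 0.561 -0.148  0.018]
 [ 0.71  -0.145  0.018]
 [ 0.714 -0.353  0.018]
 [ 0.567 -0.356  0.018]] [ 0.638 -0.25   0.018]
mouse [[0.638 0.005 0.018]] pad [0.635 0.007 0.003]
tumblers [[0.634 0.296 0.079]
 [0.624 0.217 0.079]] tray [0.631 0.256 0.02 ]
39.2667
```

View pics/tope.png

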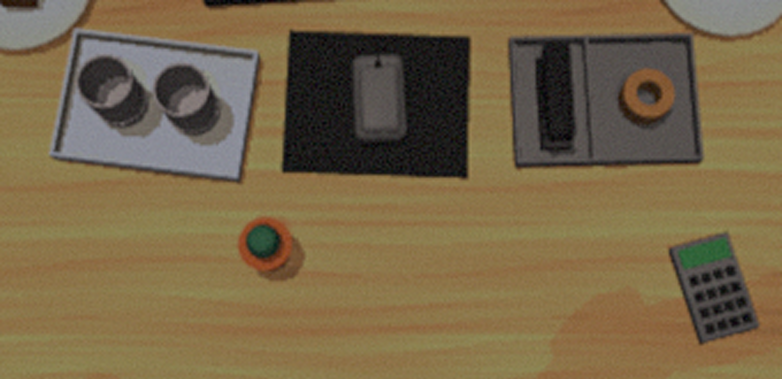

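View pics/side_end.png

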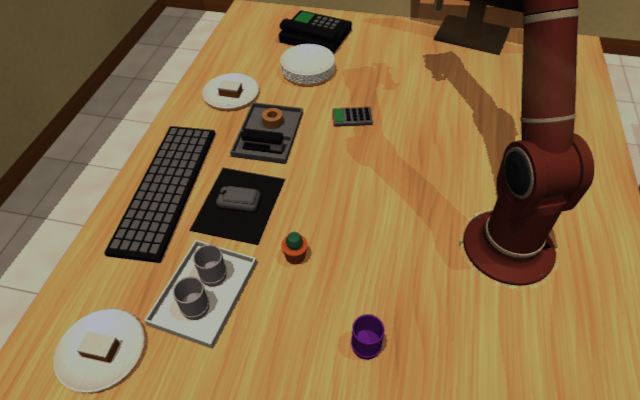

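The final pictures show everything in its place, with the cactus (265,191 in the top view) and calculator (461,210) unmoved. I'm handing the job in.

Run:
```python
from station import ticket
print(ticket.finish_job())
```

```text
the job is handed in; nothing more can be done
None
```

The desk is cleared and the job is handed in, at about 39 s on the robot's clock. I picked the two steel tumblers, the stapler, the mouse and the tape one at a time, and left the purple cup where it stood.

- **Placing:** the last checks put each item well inside its tolerance. The tumblers are about ±40 mm from the tray's centre along y. The stapler and tape are in the middle of their bays, and the mouse is about 3 mm from the pad's centre. The final top and side pictures show everything upright.
- **Bystanders:** the cactus and calculator look unmoved. Comparing the first and last top pictures around them showed only noise.
- **Disagreement:** at the start, the side camera put the tray, pad and organiser 4 to 11 mm off the top camera in y. The wrist camera agreed with the top camera, so I used those two.

The final heights and resting speeds were judged only from the pictures, not measured.

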